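# Put the calibration weights away and load the balance for its check

## Task

The balance is about to be checked with its largest calibration weight. First put the three smaller knobbed steel weights away, each standing upright in the storage cup of its own size (smallest weight in smallest cup, and so on); only then set the largest weight gently upright on the middle of the balance pan. Leave the amber jar and the plain tin where they stand.

Things in the scene. Friction and masses are not known exactly. Their poses are not given: they have to be found in the camera images.
- weight_a: The smallest calibration weight: satin bare steel, standing upright; a round body 20 mm in diameter with a narrower round grip knob 16 mm in diameter on top (a waist between). Total height 32 mm; the knob fills the top 5 mm. About 65 g. Origin: centre of its underside, z up along its axis.
- weight_b: The second smallest calibration weight: satin bare steel, standing upright; a round body 28 mm in diameter with a narrower round grip knob 22 mm in diameter on top (a waist between). Total height 44 mm; the knob fills the top 9 mm. About 170 g. Origin: centre of its underside, z up along its axis.
- weight_c: The second largest calibration weight: satin bare steel, standing upright; a round body 37 mm in diameter with a narrower round grip knob 30 mm in diameter on top (a waist between). Total height 56 mm; the knob fills the top 13 mm. About 380 g. Origin: centre of its underside, z up along its axis.
- weight_d: The largest calibration weight: satin bare steel, standing upright; a round body 46 mm in diameter with a narrower round grip knob 38 mm in diameter on top (a waist between). Total height 68 mm; the knob fills the top 17 mm. About 720 g. Origin: centre of its underside, z up along its axis.
- cup_a: Storage cup for the smallest weight: a low, open, round grey plastic cup fixed to the bench, 46 mm outside, 38 mm inside diameter, rim 14 mm above the bench, inner floor 4 mm above the bench with a thin blue lining. Origin: centre of its underside, on the bench; z up.
- cup_b: Storage cup for the second smallest weight: a low, open, round grey plastic cup fixed to the bench, 54 mm outside, 46 mm inside diameter, rim 18 mm above the bench, inner floor 4 mm above the bench with a thin blue lining. Origin: centre of its underside, on the bench; z up.
- cup_c: Storage cup for the second largest weight: a low, open, round grey plastic cup fixed to the bench, 63 mm outside, 55 mm inside diameter, rim 22 mm above the bench, inner floor 4 mm above the bench with a thin blue lining. Origin: centre of its underside, on the bench; z up.
- balance: White laboratory balance fixed to the bench, housing 230 x 180 mm, 46 mm high, with a round steel pan 110 mm in diameter on top; the pan's flat surface is 60 mm above the bench. Origin: on the bench straight below the centre of the pan; z up; the housing reaches 160 mm towards -x (its display end, facing the robot) and 70 mm towards +x, 90 mm to each side in y. The pan is rigid and does not sink.
- jar: Bystander: closed amber glass specimen jar with white cap and paper label, 38 mm in diameter, 55 mm high, loose among the weights. Origin: centre of its underside; z up. To be left alone.
- tin: Bystander: plain aluminium sample tin with flat lid and no knob, 42 mm in diameter, 45 mm high, loose near the cups. Origin: centre of its underside; z up. To be left alone.
There are look-alikes about, which are no part of the job. Leave any pink look-alike of the weight_b alone. What is shaped like the weight_c but yellow is not meant.

How it is judged:
By the outcome, as a careful person would: the job done as asked, in the order asked, and still so for the second after the job is handed in, with the robot touching nothing.
It also fails if it takes over 102 s, if anything falls off the work surface, if the arm or the gripper's body presses on something with over 40 N, if the wrist force passes 120 N, or if a joint passes its speed limit or range.

## Robot

A 6-joint arm with a two-finger parallel gripper is mounted at the origin on the work surface. World frame = base frame: x ahead of the robot, y to its left, z up, the work surface at z = 0. Lengths are in m, angles in rad, forces in N, time in s.
With the tool pointing down it reaches from about 0.4 to 0.925 m from the base axis. Payload 3.4 kg.
Tool frame: the origin (TCP) lies midway between the tips of the shut fingers; the grasp point (between the pads) lies 19 mm behind it; z points along the fingers, y is the line along which they close (so a half turn about z gives the same grasp; the last joint's range is limited). The gripper opens to 85 mm and grips with 20 to 120 N. Pads are 22 mm wide; open, the fingers measure 114 mm over their backs; the gripper's body (76 mm by 85 mm) begins 54 mm behind the grasp point. The pads swing forward as they close: fully open they stand 13 mm farther back than shut.
Start: joints at [-1.373, 0.307, 1.506, -0, 1.328, -0.073], TCP at [0.154, -0.554, 0.231] pointing down, gripper open.
Joint ranges: [-3.12, 3.12], [-1.05, 2.28], [0.14, 2.33], [-1.42, 4.57], [0.1, 2.73], [-2.68, 2.68]. Speed limits (rad/s): [2.57, 2.57, 3.14, 3.14, 3.14, 3.14].

## Interface

Orientations are given as [roll, pitch, yaw] about the fixed x, y, z axes, in that order (R = Rz(yaw) Ry(pitch) Rx(roll)).
In Python, from station import monitor, optics, order gives the robot as it stands.
- The arm moves only by the tool play_rows, never from a script. Its argument "increments" is a list of rows, each a list of 6 numbers: the shift along the tool's x, y, z in fractions of the full range, 1 being 80 cm, then the turn, a rotation vector about the tool's x, y, z in a scale on which 1.0 is pi rad. In form: [[dx, dy, dz, wx, wy, wz], ...]. A call has 1 to 5 rows; each row is the pose to reach, as a shift and turn from the pose commanded when the call began, along the tool's axes at that moment; what a row does not reach only later rows make up. A row lasts 1/10 s, in which the tool goes at most 50 mm and 8.59 degrees, less where a joint would pass 70% of its speed; a pose out of reach is approached as far as the arm can. A call with a gripper value outside its range is refused whole. "gripper" is the opening, from 0 (shut) to 1 (fully open), set as the call begins (left out, the last holds). The fingers move at their own pace and stop on an object; "newtons" is the grip in N (left out, the last holds). Time passes only in rows, so rows that repeat a pose let the fingers close. It gives the time, the measured TCP pose, the force, the opening and the grip force at its end, in the units of the state.
- monitor.get_obs(): the state, without advancing time (a new reading comes with each control period).
- optics.capture(name): name is "scene" or "top" or "wrist"; returns (picture, depth): 384x512x3 uint8, red, green, blue; 384x512 float32, m along the optical axis (not along the pixel's ray), 0 where there is no reading.
- optics.camera_model(name): a dict with "vfov" (degrees; the focal length in pixels is half the picture's height over the tangent of half this angle, whatever the lens; pixels are square), "cx", "cy" (the principal point, pixels), "extrinsics" (4x4, takes a point from world to camera coordinates); the wrist camera has in their place "T_tool_cam" (4x4, takes a point from camera to tool coordinates, whose origin is the TCP and whose axes are the flange's). Camera axes: x right, y up, looking along -z (the intrinsics and any distortion apply to the point x, -y, -z); pixel columns grow to the right and rows downward; lengths in m; the calibration is good to about 2 mm. The wrist camera is an equidistant fisheye: a pixel r from the principal point sees the ray r / f radians off the axis. A picture is of the moment at which its call begins: read the wrist's pose just before it. camera_model takes no time and is no camera call.
- order.close_job(): hands the job in; it is judged then, once.
The state is a dict: "t": time; "q": joint angles; "joint_velocities": joint speeds; "tau": joint torques, N m; "position": TCP position; "tool_rot": TCP orientation; "contact_force": force on the tool from outside, world axes, zero at the start; "ft_torque": the same for the moment, N m; "grip_width": finger opening in m; "grasp_force": force on a finger pad.
Only numpy, scipy, OpenCV 4.12 (cv2) and the standard library are available. Lean on these libraries where they do the work, as an engineer would, in place of code of your own. Each camera call takes 0.05 s, during which the arm holds its last target. There are 200 camera calls.

## Working session

There is one attempt and no reset: what is moved stays moved. The work goes in short steps, Python scripts to look and compute and a tool call to move; the robot and the scene stay as the last step left them, time stands still between calls to the robot, and variables do not carry over. Pictures are saved under pics/ and viewed, at most 14 in all, crops included, and the job is handed in when it is done.

Besides the shell and the picture viewer there is one more tool, called after ">>>" as name(argument=value, ...) on one line, values as JSON. play_rows: Moves the arm, as the interface text tells. Its arguments: {"type":"object","properties":{"increments":{"type":"array"},"gripper":{"type":"number"},"newtons":{"type":"number"}},"required":["increments"]}

```bash
mkdir -p pics; ls; python3 - <<'E'
from station import monitor, optics
import cv2, numpy as np
for n in ["scene","top"]:
    p,d=optics.capture(n); np.savez(f"{n}0.npz",p=p,d=d)
    cv2.imwrite(f"pics/{n}0.png",cv2.resize(p[...,::-1],(800,600)))
    m=optics.camera_model(n);print(n,{k:(np.round(v,4).tolist() if k=='extrinsics' else v) for k,v in m.items()})
print(optics.camera_model("wrist"));print(monitor.get_obs())
E
```

```text
pics
scene {'vfov': 57.63389949642194, 'cx': 256.8685865482222, 'cy': 195.9501774738715, 'extrinsics': [[-0.3334, 0.9426, -0.0172, 0.206], [-0.7428, -0.2514, 0.6205, 0.3588], [0.5805, 0.2197, 0.784, -1.1032], [0.0, 0.0, 0.0, 1.0]]}
top {'vfov': 49.15752693558296, 'cx': 251.9347339910324, 'cy': 193.095043111808, 'extrinsics': [[-0.003, -1.0, 0.0063, -0.0288], [0.9915, -0.0022, 0.1301, -0.5088], [-0.1301, 0.0067, 0.9915, -1.1308], [0.0, 0.0, 0.0, 1.0]]}
{'vfov': 65.70646984690485, 'cx': 256.06405143664114, 'cy': 185.18867078029137, 'T_tool_cam': array([[ 5.08237519e-04,  9.46392229e-01,  3.23019334e-01,
         8.30498305e-02],
       [ 9.99999218e-01, -8.50076167e-04,  9.17184597e-04,
         5.13148264e-04],
       [ 1.14260741e-03,  3.23018615e-01, -9.46391921e-01,
        -1.42394471e-01],
       [ 0.00000000e+00,  0.00000000e+00,  0.00000000e+00,
         1.00000000e+00]])}
{'t': 0.1, 'q': array([-1.37248605e+00,  3.07564872e-01,  1.50751607e+00,  8.53089518e-06,
        1.32842479e+00, -7.34901977e-02]), 'joint_velocities': array([ 0.00054494, -0.00082558, -0.00313552, -0.00086785, -0.00021326,
       -0.00107547]), 'tau': array([-3.00288946e-05, -4.58528781e+01, -2.52608067e+01, -6.88622799e-05,
        5.61191817e-03, -9.73737571e-06]), 'position': array([ 0.15423098, -0.55328893,  0.23044503]), 'tool_rot': array([-3.13968534e+00, -1.48721420e-04,  2.71798280e-01]), 'contact_force': array([-0.1465544 ,  0.1988609 ,  0.04613869]), 'ft_torque': array([0.06775372, 0.01661544, 0.02421518]), 'grasp_force': 0.0, 'grip_width': 0.08546858780043669}
```

View pics/scene0.png

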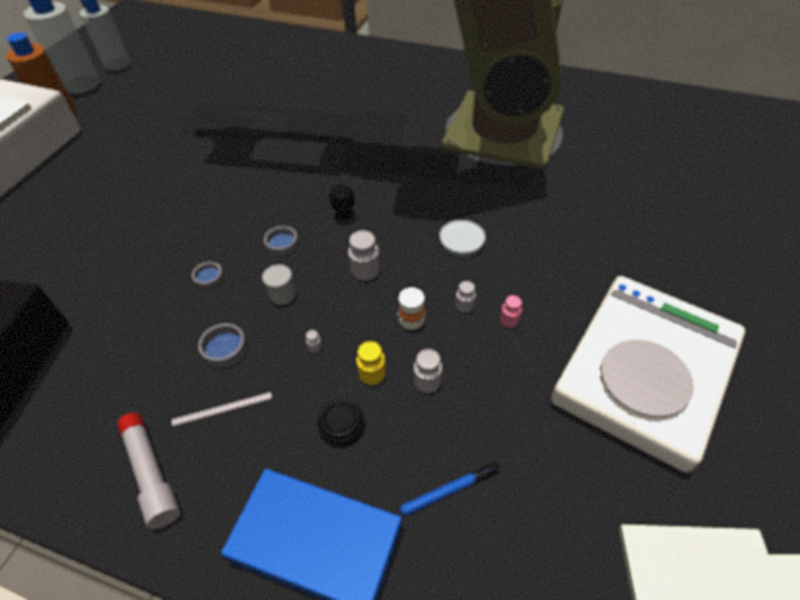

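View pics/top0.png

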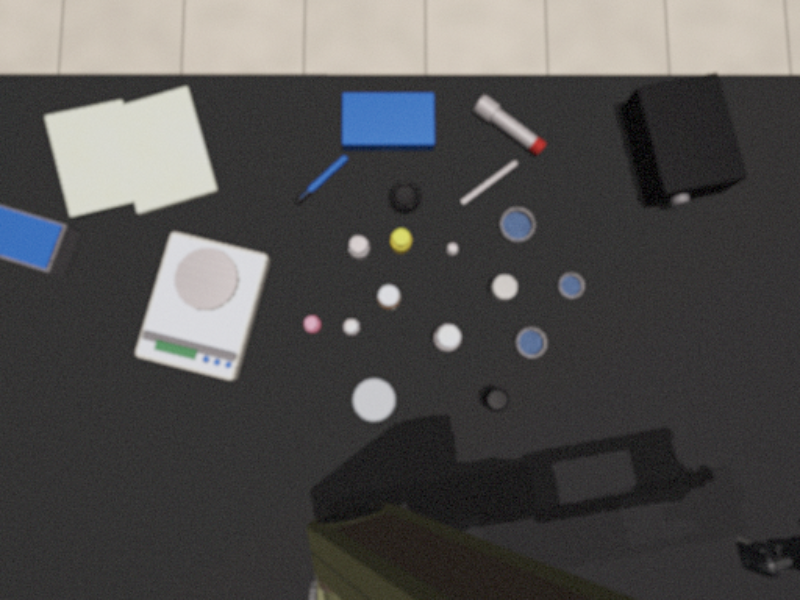

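Top view (800x600 scale): weight a (453,249), b (351,326), c (359,246), d (448,337); cups a (571,286), b (531,342), c (518,224); pan (206,278); jar (389,296), tin (505,287), yellow (401,239) and pink (312,324) decoys. Scene view: a (313,341), b (466,296), c (428,370), d (363,254), with cups at (207,273), (281,238), (222,343).

```bash
cat > h.py <<'E'
import numpy as np, cv2
from station import monitor, optics
from scipy.spatial.transform import Rotation as R
def ray(n,uv):
    m=optics.camera_model(n); f=192/np.tan(np.radians(m['vfov']/2)); E=m['extrinsics']
    d=np.array([(uv[0]-m['cx'])/f,-(uv[1]-m['cy'])/f,-1.])
    return -E[:3,:3].T@E[:3,3], E[:3,:3].T@d
def plane(n,uv,z):
    o,d=ray(n,uv); return o+d*(z-o[2])/d[2]
def tri(a,b):
    (o1,d1),(o2,d2)=a,b
    s=np.linalg.lstsq(np.c_[d1,-d2],o2-o1,rcond=None)[0]
    p,q=o1+s[0]*d1,o2+s[1]*d2
    return (p+q)/2,np.linalg.norm(p-q)
def wray(uv,pos,rot):
    m=optics.camera_model('wrist'); f=192/np.tan(np.radians(m['vfov']/2)); T=m['T_tool_cam']
    v=np.array([uv[0]-m['cx'],uv[1]-m['cy']]); r=np.hypot(*v); t=r/f
    d=np.array([np.sin(t)*v[0]/r,-np.sin(t)*v[1]/r,-np.cos(t)])
    W=R.from_euler('xyz',rot).as_matrix()
    return np.array(pos)+W@T[:3,3], W@T[:3,:3]@d
def go(xyz,yaw):
    "shift (cm, tool axes) and turn to reach a vertical pose"
    o=monitor.get_obs(); W=R.from_euler('xyz',o['tool_rot'])
    T=R.from_euler('xyz',[np.pi,0,yaw])
    return np.round(W.inv().apply(np.array(xyz)-o['position'])*100,2),np.round((W.inv()*T).as_rotvec(),3)
E
python3 - <<'E'
from h import *
T={'a':(453,249),'b':(351,326),'c':(359,246),'d':(448,337),'jar':(389,296),'tin':(505,287),'yel':(401,239),'pink':(312,324),'cupa':(571,286),'cupb':(531,342),'cupc':(518,224),'pan':(206,278)}
S={'a':(313,341),'b':(466,296),'c':(428,370),'d':(363,254),'jar':(411,308),'tin':(279,284),'yel':(371,363),'pink':(512,311),'cupa':(207,273),'cupb':(281,238),'cupc':(222,343),'pan':(646,378)}
t=np.load('top0.npz');s=np.load('scene0.npz')
def pix(n,img,uv,blue,pan):
    u,v=[x*.64 for x in uv]
    hsv=cv2.cvtColor(img,cv2.COLOR_RGB2HSV)
    if blue: m=((hsv[...,0]>95)&(hsv[...,0]<130)&(hsv[...,1]>80)&(hsv[...,2]>60))
    else: m=hsv[...,2]>100
    k,l,st,c=cv2.connectedComponentsWithStats(m.astype(np.uint8))
    i=l[int(round(v)),int(round(u))]
    return c[i],st[i],l==i
for k in T:
    b=k.startswith('cup')
    ct,st,mt=pix('top',t['p'],T[k],b,k=='pan');cs,ss,ms=pix('scene',s['p'],S[k],b,0)
    # depth-based clouds
    out=[]
    for n,z,m in(('top',t,mt),('scene',s,ms)):
        M=optics.camera_model(n)['extrinsics']
        v,u=np.nonzero(m&(z['d']>0))
        P=np.array([ray(n,(a,bb))[1]*z['d'][bb,a] for a,bb in zip(u,v)])+ray(n,(0,0))[0]
        zt=np.percentile(P[:,2],90); Q=P[P[:,2]>zt-.006] if not b else P
        out.append(np.round([*Q.mean(0)[:2],zt,np.median(P[:,2])],4))
    # knob-top seeds triangulated
    p,e=tri(ray('top',ct),ray('scene',cs))
    print(k,'top',st[2:5],'sc',ss[2:5],'tri',p.round(3),round(e,4),'cloud',*out)
E
```

```text
a top [ 8  9 54] sc [ 9 10 73] tri [ 0.607 -0.136  0.025] 0.0003 cloud [ 0.6065 -0.1345  0.0344  0.0236] [ 0.6077 -0.1358  0.0334  0.0296]Traceback (most recent call last):
  File "<stdin>", line 21, in <module>
  File "h.py", line 5, in ray
    m=optics.camera_model(n); f=192/np.tan(np.radians(m['vfov']/2)); E=m['extrinsics']
ValueError: time passes only in moves, steps and waits
```

```bash
python3 - <<'E'
s=open('h.py').read()
s=s.replace("def ray","import functools\n@functools.lru_cache\ndef cam(n): return optics.camera_model(n)\ndef ray",1)
s=s.replace("m=optics.camera_model(","m=cam(")
open('h.py','w').write(s)
E
cat > m.py <<'E'
from h import *
T={'a':(453,249),'b':(351,326),'c':(359,246),'d':(448,337),'jar':(389,296),'tin':(505,287),'yel':(401,239),'pink':(312,324),'cupa':(571,286),'cupb':(531,342),'cupc':(518,224),'pan':(206,278)}
S={'a':(313,341),'b':(466,296),'c':(428,370),'d':(363,254),'jar':(411,295),'tin':(279,284),'yel':(371,363),'pink':(512,311),'cupa':(207,273),'cupb':(281,238),'cupc':(222,343),'pan':(646,378)}
t=np.load('top0.npz');s=np.load('scene0.npz')
def pix(img,uv,blue):
    u,v=[x*.64 for x in uv]
    hsv=cv2.cvtColor(img,cv2.COLOR_RGB2HSV)
    m=((hsv[...,0]>95)&(hsv[...,0]<130)&(hsv[...,1]>80)&(hsv[...,2]>60)) if blue else hsv[...,2]>100
    k,l,st,c=cv2.connectedComponentsWithStats(m.astype(np.uint8))
    i=l[int(round(v)),int(round(u))]
    return c[i],st[i],l==i
for k in T:
    b=k.startswith('cup')
    ct,st,mt=pix(t['p'],T[k],b);cs,ss,ms=pix(s['p'],S[k],b)
    out=[]
    for n,z,m in(('top',t,mt),('scene',s,ms)):
        if k=='pan':
            w=np.zeros(m.shape,np.uint8);cv2.circle(w,tuple(int(x*.64) for x in (T if n=='top' else S)[k]),14,1,-1);m=w>0
        v,u=np.nonzero(m&(z['d']>0))
        if len(u)==0: continue
        P=np.array([ray(n,(a,bb))[1]*z['d'][bb,a] for a,bb in zip(u,v)])+ray(n,(0,0))[0]
        zt=np.percentile(P[:,2],90); Q=P[P[:,2]>zt-.006] if not b else P
        out.append(np.round([*Q.mean(0)[:2],zt,np.median(P[:,2])],4))
    p,e=tri(ray('top',ct),ray('scene',cs))
    print(k,st[2:5],ss[2:5],'tri',p.round(3),round(e,4),*out)
E
python3 m.py
```

```text
Still running in the background as job /tmp/bash_jobs.1000/8eac89b3d9d4 (pid 505). You'll get a notice when it ends.
```

```bash
kill -- -$(cat /tmp/bash_jobs.1000/8eac89b3d9d4/pid); cat /tmp/bash_jobs.1000/8eac89b3d9d4/std*
sed -i 's/^    i=l\[.*/    j=[l[int(round(v))+y,int(round(u))+x] for y in range(-3,4) for x in range(-3,4)]; j=[q for q in j if q]; i=max(set(j),key=j.count)/; s/        if len(u)==0: continue/        if not 0<len(u)<8000: continue/' m.py
timeout 60 python3 m.py
```

```text
a [ 8  9 54] [ 9 10 73] tri [ 0.607 -0.136  0.025] 0.0003 [ 0.6065 -0.1345  0.0344  0.0236] [ 0.6077 -0.1358  0.0334  0.0296]
b [ 12  11 100] [ 12  13 119] tri [0.465 0.046 0.034] 0.0004 [0.4647 0.0476 0.0456 0.0387] [0.4663 0.0454 0.0453 0.041 ]
c [ 14  15 172] [ 18  20 269] tri [0.608 0.033 0.043] 0.0 [0.6075 0.0345 0.0579 0.051 ] [0.6092 0.0324 0.0573 0.0549]
d [ 19  18 261] [ 19  21 263] tri [ 0.445 -0.124  0.055] 0.0017 [ 0.4443 -0.1219  0.0703  0.066 ] [ 0.4465 -0.1234  0.0693  0.0674]
jar [ 16  16 192] [ 17  27 276] tri [ 0.519 -0.021  0.043] 0.0013 [ 0.5172 -0.019   0.0571  0.0537] [ 0.5192 -0.0206  0.0562  0.0542]
tin [ 17  17 233] [ 19  15 222] tri [ 0.535 -0.225  0.045] 0.0001 [ 0.5328 -0.2238  0.0476  0.0441] [ 0.5354 -0.2255  0.0469  0.0453]
yel [ 15  17 189] [ 19  27 366] tri [ 0.622 -0.043  0.034] 0.0002 [ 0.6204 -0.0411  0.0572  0.0511] [ 0.6221 -0.0426  0.057   0.0398]
pink [ 12  12 116] [ 13  20 191] tri [0.471 0.116 0.028] 0.0003 [0.4702 0.1168 0.0459 0.0299] [0.4715 0.1151 0.045  0.0302]
cupa [11 11 91] [13  9 86] tri [ 0.542 -0.352  0.01 ] 0.0 [ 0.5427 -0.3539  0.0072  0.0047] [ 0.5384 -0.3563  0.0063  0.005 ]
cupb [ 14  14 148] [15  9 97] tri [ 0.438 -0.276  0.012] 0.0004 [ 0.4385 -0.2779  0.0074  0.004 ] [ 0.4323 -0.2802  0.0063  0.0049]
cupc [ 17  16 204] [ 23  16 257] tri [ 0.654 -0.256  0.014] 0.0013 [ 0.6568 -0.2583  0.0076  0.0045] [ 0.6488 -0.261   0.0061  0.0048]
pan [  86   96 5746] [ 123  125 9387] tri [0.505 0.315 0.017] 0.0004 [0.55   0.2984 0.0629 0.0601] [0.5499 0.2958 0.0616 0.0605]
```

```bash
python3 -c "
from h import *
print(go([.607,-.135,.16],0))"
```

```text
(array([ 54.84, -28.12,   7.11]), array([-0.002,  0.   ,  0.272]))
```

The manual's scale: shifts go in shares of 80 cm and turns go in shares of pi rad. Converting my numbers, 54.8 cm / 80 = 0.685, -28.1 cm / 80 = -0.3513, 0.272 rad / 3.1416 = 0.0866.

>>> play_rows(increments=[[0.685, -0.3513, 0.0875, 0, 0, 0.0866], [0.685, -0.3513, 0.0875, 0, 0, 0.0866], [0.685, -0.3513, 0.0875, 0, 0, 0.0866], [0.685, -0.3513, 0.0875, 0, 0, 0.0866], [0.685, -0.3513, 0.0875, 0, 0, 0.0866]], gripper=0.5, newtons=40)

```text
t: 0.6
position: [0.3366, -0.3848, 0.2028]
tool_rot: [-3.141, 0.0, -0.001]
contact_force: [0.3, -0.9, -0.5]
grip_width: 0.0426
grasp_force: 0.0
```

```bash
python3 -c "
from h import *
print(go([.607,-.135,.16],0),monitor.get_obs()['grip_width'])"
```

```text
(array([ 27.02, -25.01,   4.28]), array([-0.   ,  0.   , -0.001])) 0.04261403670430789
```

To row units: 27 cm / 80 = 0.3375, -25 cm / 80 = -0.3125.

>>> play_rows(increments=[[0.3375, -0.3125, 0.0538, 0, 0, 0], [0.3375, -0.3125, 0.0538, 0, 0, 0], [0.3375, -0.3125, 0.0538, 0, 0, 0], [0.3375, -0.3125, 0.0538, 0, 0, 0], [0.3375, -0.3125, 0.0538, 0, 0, 0]])

```text
t: 1.1
position: [0.519, -0.216, 0.1737]
tool_rot: [-3.142, 0.001, -0.0]
contact_force: [0.6, -1.1, 0.7]
grip_width: 0.0423
grasp_force: 0.0
```

```bash
python3 -c "
from h import *
print(go([.607,-.135,.16],0))"
```

```text
(array([ 8.8 , -8.1 ,  1.37]), array([-0.   ,  0.001, -0.   ]))
```

To row units: 8.8 cm / 80 = 0.11, -8.1 cm / 80 = -0.1013.

>>> play_rows(increments=[[0.11, -0.1013, 0.0175, 0, 0, 0], [0.11, -0.1013, 0.0175, 0, 0, 0], [0.11, -0.1013, 0.0175, 0, 0, 0], [0.11, -0.1013, 0.0175, 0, 0, 0]])

```text
t: 1.5
position: [0.6075, -0.1344, 0.1591]
tool_rot: [-3.141, 0.001, 0.004]
contact_force: [-0.1, -1.2, 0.1]
grip_width: 0.0423
grasp_force: 0.0
```

```bash
cat > w.py <<'E'
import sys
from h import *
def snap(name,view=True):
    o=monitor.get_obs(); p,d=optics.capture('wrist'); np.savez(name+'.npz',p=p,d=d,pos=o['position'],rot=o['tool_rot'])
    if view: cv2.imwrite(f'pics/{name}.png',cv2.resize(p[...,::-1],(768,576)))
    print(o['t'],o['position'].round(4),o['tool_rot'].round(3)); return p,d,o
E
python3 -c "
from w import *
snap('w1')"
```

```text
1.5 [ 0.6075 -0.1344  0.1591] [-3.141e+00  1.000e-03  4.000e-03]
```

View pics/w1.png

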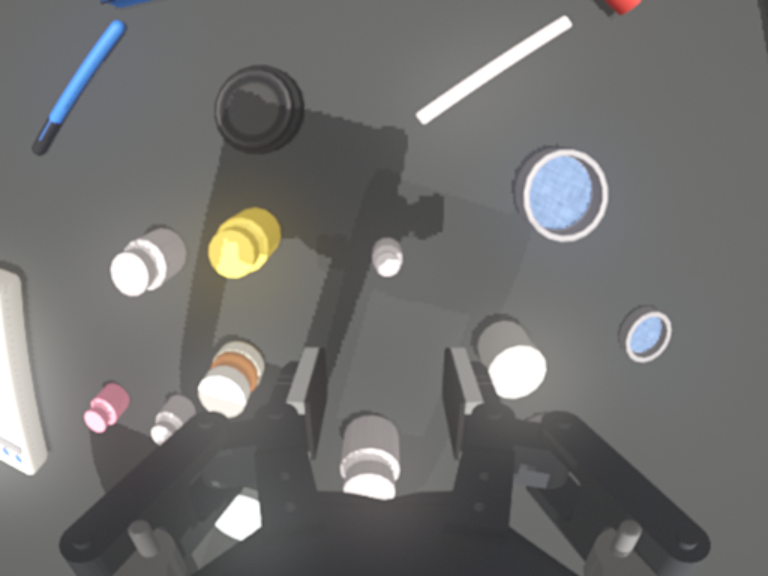

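Wrist view (768x576): weight a's knob at (388,262), c's at (130,272), cup c's rim at (566,195), cup a's rim at (648,334), jar at (222,393), tin at (518,370), b at (163,433), d at (370,487).

```bash
cat >> w.py <<'E'
def blob(p,uv,blue,thr=None,r=30):
    "centre of the bright (Otsu within r px) or blue blob nearest uv"
    u,v=map(int,uv); x0,y0=max(u-r,0),max(v-r,0); q=p[y0:v+r,x0:u+r]
    hsv=cv2.cvtColor(q,cv2.COLOR_RGB2HSV)
    if blue: m=((hsv[...,0]>95)&(hsv[...,0]<130)&(hsv[...,1]>70)).astype(np.uint8)
    else:
        g=q.min(2); t=thr or cv2.threshold(g,0,1,cv2.THRESH_OTSU)[0]; m=(g>t).astype(np.uint8)
    cs,_=cv2.findContours(m,cv2.RETR_EXTERNAL,cv2.CHAIN_APPROX_NONE)
    c=max(cs,key=cv2.contourArea)
    (a,b),s,_=cv2.fitEllipse(c); return (a+x0,b+y0),np.round(s,1)
def onz(o,d,z): return (o+d*(z-o[2])/d[2]).round(4)
E
python3 -c "
from w import *
z=np.load('w1.npz');p=z['p']
for k,uv,bl,h,r in [('a',(388,264),0,.030,11),('c',(129,273),0,.056,16),('cupc',(560,190),1,.004,34),('cupa',(648,334),1,.004,22),('tin',(518,372),0,.045,20)]:
    c,s=blob(p,np.array(uv)/1.5,bl,r=r)
    o,d=wray(c,z['pos'],z['rot']); D=z['d'][int(c[1]),int(c[0])]
    ax=wray((256.07,185.2),z['pos'],z['rot'])[1]
    print(k,np.round(np.array(c)*1.5),s*1.5,onz(o,d,h),'depth pt',(o+d*D/(d@ax)).round(4))
"
```

```text
a [388. 261.] [24.75 27.75] [ 0.6089 -0.1371  0.03  ] depth pt [ 0.6096 -0.1371  0.0323]
c [130. 274.] [34.95 45.9 ] [0.6088 0.0313 0.056 ] depth pt [0.6084 0.032  0.055 ]
cupc [560. 193.] [57.  69.3] [ 0.6526 -0.2582  0.004 ] depth pt [ 0.6525 -0.2583  0.0037]
cupa [646. 334.] [20.25 36.75] [ 0.54   -0.3558  0.004 ] depth pt [ 0.5406 -0.355   0.0051]
tin [517. 371.] [49.5 57.9] [ 0.5358 -0.2263  0.045 ] depth pt [ 0.5363 -0.226   0.0458]
```

To row units: 14.2 cm / 80 = 0.1775, 13 cm / 80 = 0.1625.

>>> play_rows(increments=[[0.0013, 0.0025, 0.05, 0, 0, 0], [0.0013, 0.0025, 0.1, 0, 0, 0], [0.0013, 0.0025, 0.1375, 0, 0, 0], [0.0013, 0.0025, 0.1625, 0, 0, 0], [0.0013, 0.0025, 0.1775, 0, 0, 0]])

```text
t: 2.05
position: [0.6041, -0.1402, 0.0165]
tool_rot: [-3.141, 0.004, -0.002]
contact_force: [-0.4, -0.2, 0.7]
grip_width: 0.0426
grasp_force: 0.0
```

To row units: 0.5 cm / 80 = 0.0063.

>>> play_rows(increments=[[0, 0, 0.0063, 0, 0, 0], [0, 0, 0.0063, 0, 0, 0]])

```text
t: 2.25
position: [0.6065, -0.1397, 0.0133]
tool_rot: [3.142, 0.001, -0.001]
contact_force: [0.3, -0.8, -0.6]
grip_width: 0.0429
grasp_force: 0.0
```

>>> play_rows(increments=[[0, 0, 0, 0, 0, 0], [0, 0, 0, 0, 0, 0], [0, 0, 0, 0, 0, 0], [0, 0, 0, 0, 0, 0], [0, 0, 0, 0, 0, 0]], gripper=0, newtons=30)

```text
t: 2.75
position: [0.608, -0.1392, 0.0147]
tool_rot: [3.14, -0.002, 0.0]
contact_force: [-1.1, 0.5, 6.1]
grip_width: 0.0177
grasp_force: 29.5
```

To row units: -10 cm / 80 = -0.125, -8 cm / 80 = -0.1.

>>> play_rows(increments=[[0, 0, -0.0125, 0, 0, 0], [0, 0, -0.05, 0, 0, 0], [0, 0, -0.1, 0, 0, 0], [0, 0, -0.125, 0, 0, 0], [0, 0, -0.125, 0, 0, 0]])

```text
t: 3.25
position: [0.6097, -0.1394, 0.1176]
tool_rot: [3.139, -0.008, 0.0]
contact_force: [0.7, 0.1, -1.0]
grip_width: 0.0172
grasp_force: 29.4
```

```bash
python3 -c "
from w import *
snap('w2'); print(go([.541,-.355,.11],0))"
```

```text
3.25 [ 0.6097 -0.1394  0.1176] [ 3.139 -0.008  0.   ]
(array([-6.72, 21.6 ,  0.53]), array([ 0.001, -0.004,  0.   ]))
```

View pics/w2.png

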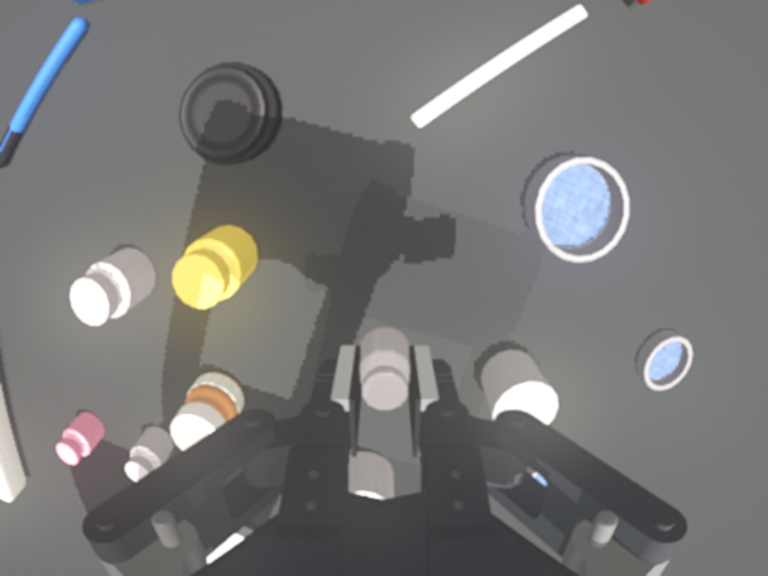

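Weight a is held upright between the pads, knob at (385,390), with cup a at (667,362).

```bash
python3 -c "
from w import *
z=np.load('w2.npz');p=z['p']
ax=wray((256.07,185.2),z['pos'],z['rot'])[1]
for k,uv,bl,h,r in [('knob',(385,390),0,.136,16),('cupa',(667,362),1,.004,24)]:
    c,s=blob(p,np.array(uv)/1.5,bl,r=r)
    o,d=wray(c,z['pos'],z['rot']); D=z['d'][int(c[1]),int(c[0])]
    print(k,np.round(np.array(c)*1.5),s*1.5,onz(o,d,h),'depth pt',(o+d*D/(d@ax)).round(4))
"
```

```text
knob [386. 388.] [38.7  49.05] [ 0.6121 -0.1404  0.136 ] depth pt [ 0.6115 -0.1405  0.135 ]Traceback (most recent call last):
  File "<string>", line 6, in <module>
    c,s=blob(p,np.array(uv)/1.5,bl,r=r)
        ~~~~^^^^^^^^^^^^^^^^^^^^^^^^^^^
  File "w.py", line 16, in blob
    (a,b),s,_=cv2.fitEllipse(c); return (a+x0,b+y0),np.round(s,1)
              ~~~~~~~~~~~~~~^^^
cv2.error: OpenCV(4.12.0) /io/opencv/modules/imgproc/src/shapedescr.cpp:361: error: (-201:Incorrect size of input array) There should be at least 5 points to fit the ellipse in function 'fitEllipseNoDirect'
```

>>> play_rows(increments=[[-0.085, 0.2688, 0, 0, 0, 0], [-0.085, 0.2688, 0, 0, 0, 0], [-0.085, 0.2688, 0, 0, 0, 0], [-0.085, 0.2688, 0, 0, 0, 0], [-0.085, 0.2688, 0, 0, 0, 0]])

```text
t: 3.8
position: [0.5365, -0.3569, 0.1113]
tool_rot: [-3.141, 0.003, -0.003]
contact_force: [0.3, 0.3, -1.5]
grip_width: 0.0177
grasp_force: 29.4
```

>>> play_rows(increments=[[0, 0, 0, 0, 0, 0], [0, 0, 0, 0, 0, 0], [0, 0, 0, 0, 0, 0], [0, 0, 0, 0, 0, 0]])

```text
t: 4.2
position: [0.5391, -0.3521, 0.1127]
tool_rot: [-3.14, 0.001, 0.002]
contact_force: [0.9, 0.7, -0.1]
grip_width: 0.0174
grasp_force: 29.5
```

```bash
python3 -c "
from w import *
snap('w3'); print(go([.541,-.355,.018],0))"
```

```text
4.2 [ 0.5391 -0.3521  0.1127] [-3.14e+00  1.00e-03  2.00e-03]
(array([0.18, 0.29, 9.49]), array([-0.001,  0.001,  0.002]))
```

View pics/w3.png

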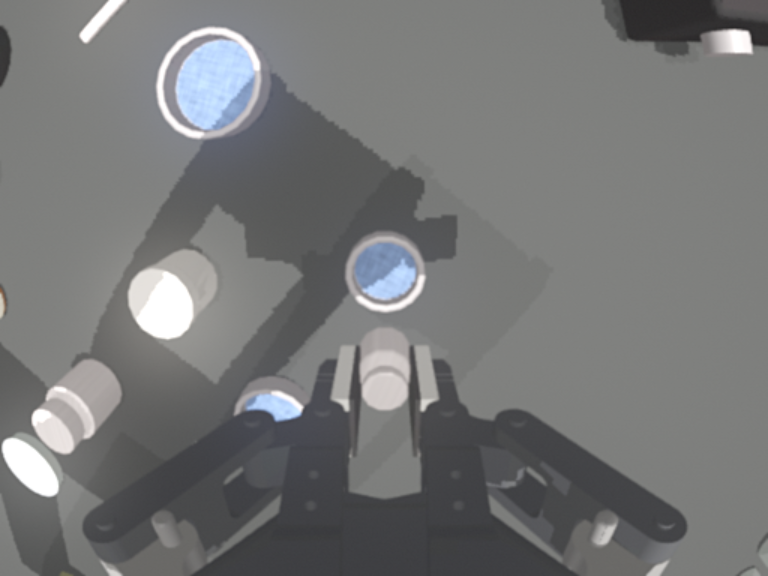

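Cup a's rim is centred at (386,272), directly ahead of the held weight; cup c's rim is at (212,83).

```bash
python3 -c "
from w import *
z=np.load('w3.npz')
for k,uv,h in [('cupa rim',(386,272),.014),('cupa floor',(385.5,270),.004),('cupc rim',(213,83),.022),('knob',(385,388),.132)]:
    print(k,onz(*wray(np.array(uv)/1.5,z['pos'],z['rot']),h))
"
```

```text
cupa rim [ 0.5433 -0.3534  0.014 ]
cupa floor [ 0.5413 -0.3531  0.004 ]
cupc rim [ 0.6523 -0.2607  0.022 ]
knob [ 0.5423 -0.3528  0.132 ]
```

>>> play_rows(increments=[[0, 0, 0.0375, 0, 0, 0], [0, 0, 0.075, 0, 0, 0], [0, 0, 0.0938, 0, 0, 0], [0, 0, 0.1038, 0, 0, 0], [0, 0, 0.1075, 0, 0, 0]])

```text
t: 4.75
position: [0.539, -0.3528, 0.0265]
tool_rot: [-3.141, 0.001, 0.001]
contact_force: [0.6, -0.2, -0.5]
grip_width: 0.0175
grasp_force: 29.5
```

To row units: 0.3 cm / 80 = 0.0038, 0.2 cm / 80 = 0.0025.

>>> play_rows(increments=[[0, 0, 0.0025, 0, 0, 0], [0, 0, 0.0038, 0, 0, 0], [0, 0, 0.0038, 0, 0, 0], [0, 0, 0.0038, 0, 0, 0]])

```text
t: 5.15
position: [0.5393, -0.3541, 0.025]
tool_rot: [3.141, -0.001, -0.0]
contact_force: [-0.2, 0.1, -0.9]
grip_width: 0.0174
grasp_force: 29.5
```

To row units: 0.4 cm / 80 = 0.005, 0.3 cm / 80 = 0.0038.

>>> play_rows(increments=[[0, 0, 0.0013, 0, 0, 0], [0, 0, 0.0025, 0, 0, 0], [0, 0, 0.0038, 0, 0, 0], [0, 0, 0.005, 0, 0, 0], [0, 0, 0.005, 0, 0, 0]])

```text
t: 5.65
position: [0.5388, -0.3537, 0.02]
tool_rot: [-3.141, 0.0, -0.0]
contact_force: [0.3, 0.4, -1.4]
grip_width: 0.0174
grasp_force: 29.5
```

>>> play_rows(increments=[[0, 0, 0, 0, 0, 0], [0, 0, 0, 0, 0, 0]])

```text
t: 5.85
position: [0.539, -0.3538, 0.0202]
tool_rot: [-3.142, 0.0, -0.0]
contact_force: [-0.8, -0.5, -1.3]
grip_width: 0.0176
grasp_force: 29.5
```

To row units: 0.1 cm / 80 = 0.0013.

>>> play_rows(increments=[[0, 0, 0.0013, 0, 0, 0], [0, 0, 0.0013, 0, 0, 0]])

```text
t: 6.05
position: [0.5389, -0.3537, 0.0191]
tool_rot: [-3.141, 0.0, -0.0]
contact_force: [-0.9, -0.7, 0.2]
grip_width: 0.0177
grasp_force: 29.5
```

To row units: -0.2 cm / 80 = -0.0025.

>>> play_rows(increments=[[0, 0, 0, 0, 0, 0], [0, 0, 0, 0, 0, 0], [0, 0, 0, 0, 0, 0], [0, 0, -0.0025, 0, 0, 0]], gripper=0.5)

```text
t: 6.45
position: [0.5388, -0.3537, 0.0211]
tool_rot: [-3.141, 0.0, -0.0]
contact_force: [-0.1, -0.5, -0.5]
grip_width: 0.0426
grasp_force: 0.0
```

To row units: -12 cm / 80 = -0.15, -10 cm / 80 = -0.125.

>>> play_rows(increments=[[0, 0, -0.025, 0, 0, 0], [0, 0, -0.0625, 0, 0, 0], [0, 0, -0.125, 0, 0, 0], [0, 0, -0.15, 0, 0, 0], [0, 0, -0.15, 0, 0, 0]])

```text
t: 6.95
position: [0.5415, -0.3557, 0.1462]
tool_rot: [3.136, -0.007, -0.0]
contact_force: [-0.5, -0.4, -0.0]
grip_width: 0.043
grasp_force: 0.0
```

```bash
python3 -c "
from w import *
p,d,o=snap('w4'); print(go([.445,.046,.16],0))"
```

```text
6.95 [ 0.5415 -0.3557  0.1462] [ 3.136 -0.007 -0.   ]
(array([ -9.51, -40.06,  -1.79]), array([ 0.003, -0.004, -0.   ]))
```

View pics/w4.png

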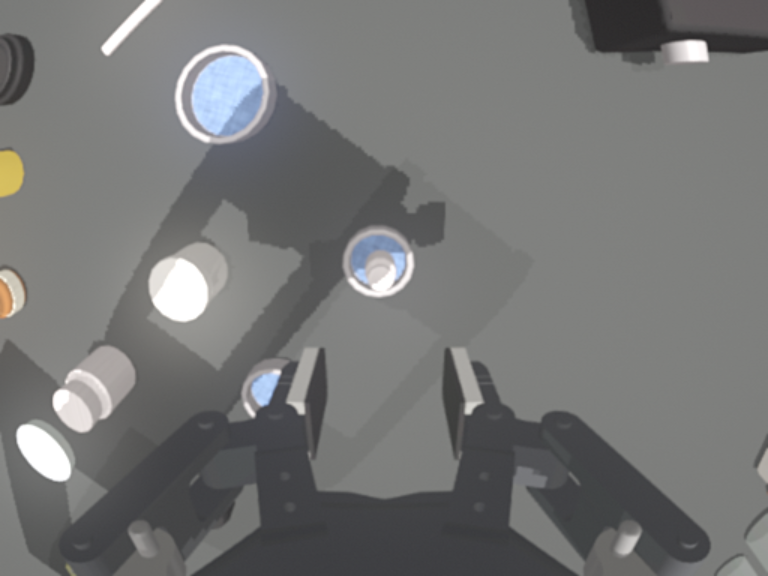

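Weight a stands upright in cup a, at (380,268), well inside the rim. Next is weight b.

To row units: -40.2 cm / 80 = -0.5025, -7.7 cm / 80 = -0.0963.

>>> play_rows(increments=[[-0.0963, -0.5025, -0.0188, 0, 0, 0], [-0.0963, -0.5025, -0.0188, 0, 0, 0], [-0.0963, -0.5025, -0.0188, 0, 0, 0], [-0.0963, -0.5025, -0.0188, 0, 0, 0], [-0.0963, -0.5025, -0.0188, 0, 0, 0]])

```text
t: 7.5
position: [0.49, -0.1063, 0.1488]
tool_rot: [-3.14, 0.003, -0.001]
contact_force: [-0.4, 0.4, 0.5]
grip_width: 0.0424
grasp_force: 0.0
```

```bash
python3 -c "
from w import *
print(go([.464,.046,.16],0))"
```

```text
(array([ -2.61, -15.23,  -1.09]), array([-0.001,  0.003, -0.001]))
```

To row units: -15.2 cm / 80 = -0.19, -2.4 cm / 80 = -0.03.

>>> play_rows(increments=[[-0.03, -0.19, -0.0125, 0, 0, 0], [-0.03, -0.19, -0.0125, 0, 0, 0], [-0.03, -0.19, -0.0125, 0, 0, 0], [-0.03, -0.19, -0.0125, 0, 0, 0], [-0.03, -0.19, -0.0125, 0, 0, 0]])

```text
t: 8.0
position: [0.4666, 0.0449, 0.1593]
tool_rot: [3.141, 0.002, 0.004]
contact_force: [0.7, 0.2, 0.9]
grip_width: 0.0425
grasp_force: 0.0
```

>>> play_rows(increments=[[0, 0, 0, 0, 0, 0], [0, 0, 0, 0, 0, 0], [0, 0, 0, 0, 0, 0]])

```text
t: 8.3
position: [0.4682, 0.0422, 0.16]
tool_rot: [3.141, 0.001, -0.003]
contact_force: [0.4, -0.2, 0.1]
grip_width: 0.0425
grasp_force: 0.0
```

```bash
python3 -c "
from w import *
p,d,o=snap('w5')"
```

```text
8.3 [0.4682 0.0422 0.16  ] [ 3.141e+00  1.000e-03 -3.000e-03]
```

View pics/w5.png

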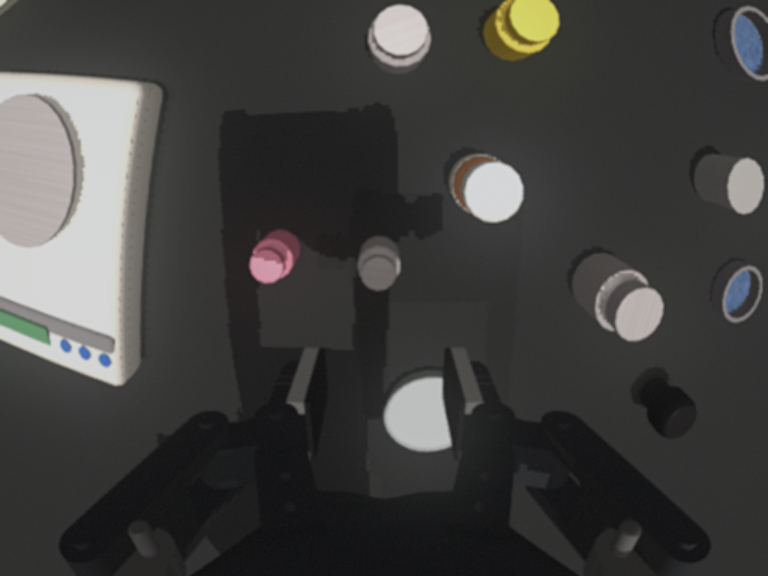

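Weight b's knob is at (380,270), c's at (400,30), d's at (638,313), the pink decoy at (268,265), cup b's rim at (739,293) and the pan at (25,170), partly cut off.

```bash
python3 -c "
from w import *
z=np.load('w5.npz')
for k,uv,h in [('b',(380,270),.044),('c',(400,30),.056),('d',(638,313),.068),('cupb',(739,293),.018)]:
    print(k,onz(*wray(np.array(uv)/1.5,z['pos'],z['rot']),h))
"
```

```text
b [0.4681 0.0443 0.044 ]
c [0.6082 0.033  0.056 ]
d [ 0.447 -0.122  0.068]
cupb [ 0.4395 -0.2695  0.018 ]
```

To row units: 13.7 cm / 80 = 0.1713, 13 cm / 80 = 0.1625.

>>> play_rows(increments=[[-0.0013, -0.0038, 0.05, 0, 0, 0], [-0.0013, -0.0038, 0.1, 0, 0, 0], [-0.0013, -0.0038, 0.1375, 0, 0, 0], [-0.0013, -0.0038, 0.1625, 0, 0, 0], [-0.0013, -0.0038, 0.1713, 0, 0, 0]])

```text
t: 8.85
position: [0.4657, 0.0457, 0.0214]
tool_rot: [3.142, 0.004, -0.002]
contact_force: [0.1, -0.5, 0.8]
grip_width: 0.0429
grasp_force: 0.0
```

To row units: 0.2 cm / 80 = 0.0025.

>>> play_rows(increments=[[0, 0, 0.0025, 0, 0, 0], [0, 0, 0.0025, 0, 0, 0], [0, 0, 0.0025, 0, 0, 0]])

```text
t: 9.15
position: [0.4681, 0.0464, 0.0224]
tool_rot: [-3.142, -0.002, -0.001]
contact_force: [-0.0, -0.3, -0.7]
grip_width: 0.0426
grasp_force: 0.0
```

>>> play_rows(increments=[[0, 0, 0, 0, 0, 0], [0, 0, 0, 0, 0, 0], [0, 0, 0, 0, 0, 0], [0, 0, 0, 0, 0, 0], [0, 0, 0, 0, 0, 0]], gripper=0, newtons=40)

```text
t: 9.65
position: [0.468, 0.0464, 0.0227]
tool_rot: [3.141, -0.003, 0.0]
contact_force: [-0.6, -1.4, 4.7]
grip_width: 0.0249
grasp_force: 38.9
```

To row units: -11 cm / 80 = -0.1375, -8 cm / 80 = -0.1.

>>> play_rows(increments=[[0, 0, -0.0125, 0, 0, 0], [0, 0, -0.05, 0, 0, 0], [0, 0, -0.1, 0, 0, 0], [0, 0, -0.1375, 0, 0, 0], [0, 0, -0.1375, 0, 0, 0]])

```text
t: 10.15
position: [0.4703, 0.0467, 0.1361]
tool_rot: [-3.141, -0.01, -0.0]
contact_force: [0.6, -0.1, -2.0]
grip_width: 0.0247
grasp_force: 39.7
```

```bash
python3 -c "
from w import *
p,d,o=snap('w6'); print(go([.439,-.274,.13],0))"
```

```text
10.15 [0.4703 0.0467 0.1361] [-3.141 -0.01  -0.   ]
(array([-2.98, 32.07,  0.38]), array([-0.   , -0.006, -0.   ]))
```

To row units: 32 cm / 80 = 0.4, -3 cm / 80 = -0.0375.

>>> play_rows(increments=[[-0.0375, 0.4, 0, 0, 0, 0], [-0.0375, 0.4, 0, 0, 0, 0], [-0.0375, 0.4, 0, 0, 0, 0], [-0.0375, 0.4, 0, 0, 0, 0], [-0.0375, 0.4, 0, 0, 0, 0]])

```text
t: 10.7
position: [0.4419, -0.2033, 0.1301]
tool_rot: [-3.14, 0.002, 0.0]
contact_force: [1.0, 0.1, -2.0]
grip_width: 0.0254
grasp_force: 39.8
```

```bash
python3 -c "
from w import *
print(go([.436,-.272,.13],0))"
```

```text
(array([-0.59,  6.87,  0.  ]), array([-0.002,  0.002,  0.   ]))
```

To row units: 6.9 cm / 80 = 0.0863, 4 cm / 80 = 0.05.

>>> play_rows(increments=[[-0.0075, 0.05, 0, 0, 0, 0], [-0.0075, 0.0863, 0, 0, 0, 0], [-0.0075, 0.0863, 0, 0, 0, 0], [-0.0075, 0.0863, 0, 0, 0, 0], [-0.0075, 0.0863, 0, 0, 0, 0]])

```text
t: 11.2
position: [0.4365, -0.2697, 0.1303]
tool_rot: [-3.139, 0.002, 0.0]
contact_force: [-0.2, 0.7, -1.1]
grip_width: 0.0247
grasp_force: 39.8
```

```bash
python3 -c "
from w import *
p,d,o=snap('w7')"
```

```text
11.2 [ 0.4365 -0.2697  0.1303] [-3.139e+00  2.000e-03  0.000e+00]
```

View pics/w7.png

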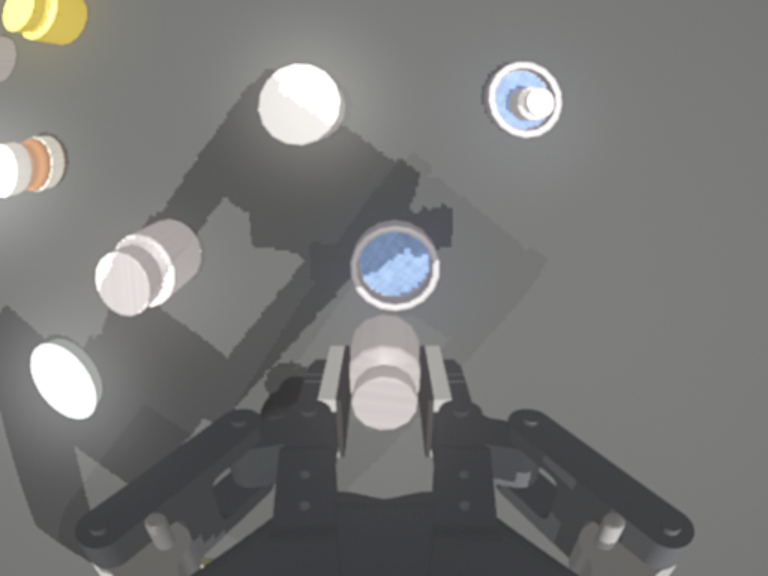

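Weight b is held upright with its knob at (385,403). Cup b's rim is centred at (395,267) and d's knob is at (123,282).

```bash
python3 -c "
from w import *
z=np.load('w7.npz')
for k,uv,h in [('cupb rim',(395.5,267),.018),('floor',(395,264),.004),('knob',(385,403),.1303+.0215),('d',(123,283),.068)]:
    print(k,onz(*wray(np.array(uv)/1.5,z['pos'],z['rot']),h))
"
```

```text
cupb rim [ 0.4392 -0.2766  0.018 ]
floor [ 0.4368 -0.2766  0.004 ]
knob [ 0.4352 -0.2705  0.1518]
d [ 0.4463 -0.1255  0.068 ]
```

>>> play_rows(increments=[[0.0038, 0.0075, 0.0375, 0, 0, 0], [0.0038, 0.0075, 0.075, 0, 0, 0], [0.0038, 0.0075, 0.1, 0, 0, 0], [0.0038, 0.0075, 0.1125, 0, 0, 0], [0.0038, 0.0075, 0.12, 0, 0, 0]])

```text
t: 11.75
position: [0.4404, -0.2761, 0.0346]
tool_rot: [-3.141, 0.001, 0.001]
contact_force: [-0.7, 0.5, -2.1]
grip_width: 0.0247
grasp_force: 39.8
```

To row units: 0.3 cm / 80 = 0.0038, 0.2 cm / 80 = 0.0025.

>>> play_rows(increments=[[0, 0, 0.0025, 0, 0, 0], [0, 0, 0.0038, 0, 0, 0], [0, 0, 0.0038, 0, 0, 0], [0, 0, 0.0038, 0, 0, 0]])

```text
t: 12.15
position: [0.4411, -0.2777, 0.0331]
tool_rot: [3.141, -0.001, -0.0]
contact_force: [-0.7, -0.4, -0.5]
grip_width: 0.0248
grasp_force: 39.8
```

To row units: 0.55 cm / 80 = 0.0069, 0.5 cm / 80 = 0.0063.

>>> play_rows(increments=[[0, 0, 0.0025, 0, 0, 0], [0, 0, 0.005, 0, 0, 0], [0, 0, 0.0063, 0, 0, 0], [0, 0, 0.0069, 0, 0, 0], [0, 0, 0.0069, 0, 0, 0]])

```text
t: 12.65
position: [0.4405, -0.2773, 0.0268]
tool_rot: [-3.141, 0.0, -0.0]
contact_force: [-0.2, 0.3, -1.8]
grip_width: 0.0246
grasp_force: 39.9
```

>>> play_rows(increments=[[0, 0, 0.0006, 0, 0, 0], [0, 0, 0.0006, 0, 0, 0]])

```text
t: 12.85
position: [0.4405, -0.2773, 0.0267]
tool_rot: [3.142, 0.0, -0.0]
contact_force: [-0.9, 0.2, 3.9]
grip_width: 0.0249
grasp_force: 40.4
```

To row units: -0.2 cm / 80 = -0.0025.

>>> play_rows(increments=[[0, 0, 0, 0, 0, 0], [0, 0, 0, 0, 0, 0], [0, 0, 0, 0, 0, 0], [0, 0, -0.0025, 0, 0, 0]], gripper=0.6)

```text
t: 13.25
position: [0.4405, -0.2772, 0.0282]
tool_rot: [-3.141, 0.0, -0.0]
contact_force: [-1.1, 0.3, -0.0]
grip_width: 0.0513
grasp_force: 0.0
```

To row units: -13 cm / 80 = -0.1625, -10 cm / 80 = -0.125.

>>> play_rows(increments=[[0, 0, -0.025, 0, 0, 0], [0, 0, -0.0625, 0, 0, 0], [0, 0, -0.125, 0, 0, 0], [0, 0, -0.1625, 0, 0, 0], [0, 0, -0.1625, 0, 0, 0]])

```text
t: 13.75
position: [0.4436, -0.2795, 0.1634]
tool_rot: [3.135, -0.008, -0.0]
contact_force: [1.8, -0.4, 1.0]
grip_width: 0.0512
grasp_force: 0.0
```

```bash
python3 -c "
from w import *
p,d,o=snap('w8'); print(go([.607,.032,.16],0))"
```

```text
13.75 [ 0.4436 -0.2795  0.1634] [ 3.135 -0.008 -0.   ]
(array([ 16.47, -31.05,   0.07]), array([ 0.004, -0.005, -0.   ]))
```

View pics/w8.png

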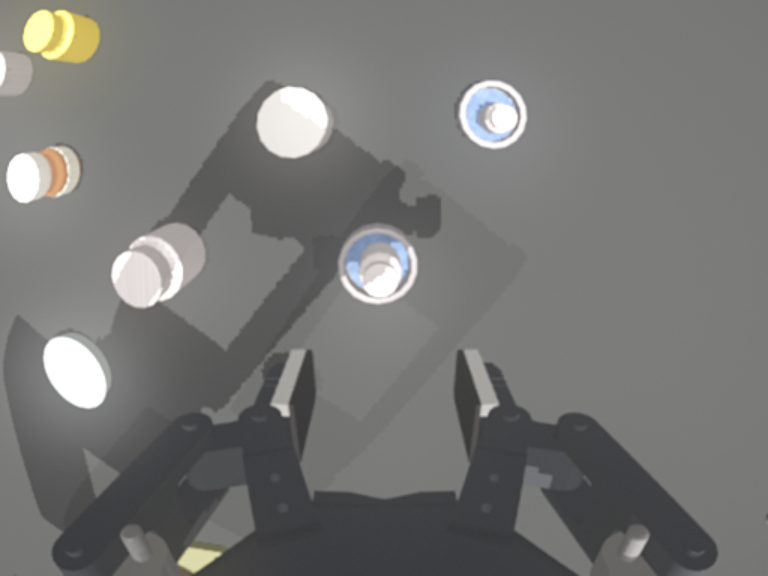

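Weight b stands upright in cup b at (380,270), inside the rim. Next is weight c.

To row units: -31 cm / 80 = -0.3875, 16.4 cm / 80 = 0.205.

>>> play_rows(increments=[[0.205, -0.3875, 0, 0, 0, 0], [0.205, -0.3875, 0, 0, 0, 0], [0.205, -0.3875, 0, 0, 0, 0], [0.205, -0.3875, 0, 0, 0, 0], [0.205, -0.3875, 0, 0, 0, 0]])

```text
t: 14.3
position: [0.557, -0.0544, 0.1566]
tool_rot: [-3.141, 0.003, -0.0]
contact_force: [0.4, -1.6, -0.4]
grip_width: 0.0515
grasp_force: 0.0
```

```bash
python3 -c "
from w import *
print(go([.606,.032,.16],0))"
```

```text
(array([ 4.89, -8.64, -0.35]), array([-0.   ,  0.003, -0.   ]))
```

To row units: -8.6 cm / 80 = -0.1075, 4.9 cm / 80 = 0.0613.

>>> play_rows(increments=[[0.0613, -0.1075, -0.0038, 0, 0, 0], [0.0613, -0.1075, -0.0038, 0, 0, 0], [0.0613, -0.1075, -0.0038, 0, 0, 0], [0.0613, -0.1075, -0.0038, 0, 0, 0], [0.0613, -0.1075, -0.0038, 0, 0, 0]])

```text
t: 14.8
position: [0.605, 0.029, 0.1599]
tool_rot: [3.141, 0.004, -0.0]
contact_force: [-0.7, -0.5, 0.4]
grip_width: 0.0511
grasp_force: 0.0
```

>>> play_rows(increments=[[0, 0, 0, 0, 0, 0], [0, 0, 0, 0, 0, 0]])

```text
t: 15.0
position: [0.6058, 0.0282, 0.1612]
tool_rot: [3.141, 0.001, -0.002]
contact_force: [-0.2, -0.3, -0.4]
grip_width: 0.0511
grasp_force: 0.0
```

```bash
python3 -c "
from w import *
p,d,o=snap('w9')
q=p.min(2)[150:230,215:300]
for t in (110,140,170,200):
    m=(q>t).astype(np.uint8);k,l,st,c=cv2.connectedComponentsWithStats(m);i=1+np.argmax(st[1:,4]) if k>1 else 0
    uv=c[i]+[215,150];print(t,st[i],uv,onz(*wray(uv,o['position'],o['tool_rot']),.056))
cv2.imwrite('pics/w9c.png',cv2.resize(p[110:270,130:380,::-1],(500,320)))
"
```

```text
15.0 [0.6058 0.0282 0.1612] [ 3.141e+00  1.000e-03 -2.000e-03]
110 [33  7 12  4 38] [253.42105263 158.47368421] [0.6285 0.0301 0.056 ]
140 [52 23  3  6 12] [268.16666667 175.33333333] [0.6134 0.0173 0.056 ]
170 [   0    0   85   80 6800] [257.  189.5] [0.6003 0.0271 0.056 ]
200 [   0    0   85   80 6800] [257.  189.5] [0.6003 0.0271 0.056 ]
```

View pics/w9c.png

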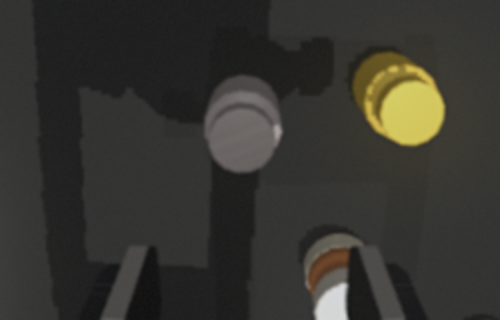

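Weight c's knob is at crop (245,139), which is (252.5,179.5) full frame. The yellow decoy at (412,112) is clear of the right finger.

```bash
python3 -c "
from w import *
z=np.load('w9.npz')
print(onz(*wray((252.5,179.5),z['pos'],z['rot']),.056))"
```

```text
[0.6096 0.031  0.056 ]
```

To row units: 13.1 cm / 80 = 0.1638, -0.35 cm / 80 = -0.0044.

>>> play_rows(increments=[[0.0025, -0.0044, 0.05, 0, 0, 0], [0.0025, -0.0044, 0.1, 0, 0, 0], [0.0025, -0.0044, 0.1375, 0, 0, 0], [0.0025, -0.0044, 0.1575, 0, 0, 0], [0.0025, -0.0044, 0.1638, 0, 0, 0]])

```text
t: 15.55
position: [0.6067, 0.0324, 0.0283]
tool_rot: [-3.142, 0.004, -0.001]
contact_force: [-0.8, -0.0, 0.2]
grip_width: 0.051
grasp_force: 0.0
```

>>> play_rows(increments=[[0, 0, 0, 0, 0, 0], [0, 0, 0, 0, 0, 0], [0, 0, 0, 0, 0, 0]])

```text
t: 15.85
position: [0.6098, 0.0329, 0.0319]
tool_rot: [3.142, -0.003, -0.0]
contact_force: [0.1, 0.2, -0.2]
grip_width: 0.051
grasp_force: 0.0
```

>>> play_rows(increments=[[0, 0, 0, 0, 0, 0], [0, 0, 0, 0, 0, 0], [0, 0, 0, 0, 0, 0], [0, 0, 0, 0, 0, 0], [0, 0, 0, 0, 0, 0]], gripper=0, newtons=60)

```text
t: 16.35
position: [0.6095, 0.0331, 0.0322]
tool_rot: [3.141, -0.003, -0.0]
contact_force: [-1.3, -0.4, 6.6]
grip_width: 0.0329
grasp_force: 58.9
```

To row units: -11 cm / 80 = -0.1375, -8 cm / 80 = -0.1.

>>> play_rows(increments=[[0, 0, -0.0125, 0, 0, 0], [0, 0, -0.05, 0, 0, 0], [0, 0, -0.1, 0, 0, 0], [0, 0, -0.1375, 0, 0, 0], [0, 0, -0.1375, 0, 0, 0]])

```text
t: 16.85
position: [0.6119, 0.0332, 0.1455]
tool_rot: [3.141, -0.01, -0.0]
contact_force: [1.3, -0.4, -3.5]
grip_width: 0.0324
grasp_force: 60.5
```

```bash
python3 -c "
from w import *
print(go([.652,-.258,.14],0))"
```

```text
(array([ 4.  , 29.12,  0.6 ]), array([ 0.  , -0.01, -0.  ]))
```

To row units: 29.1 cm / 80 = 0.3638, 4 cm / 80 = 0.05.

>>> play_rows(increments=[[0.05, 0.3638, 0, 0, 0, 0], [0.05, 0.3638, 0, 0, 0, 0], [0.05, 0.3638, 0, 0, 0, 0], [0.05, 0.3638, 0, 0, 0, 0], [0.05, 0.3638, 0, 0, 0, 0]])

```text
t: 17.35
position: [0.6412, -0.2158, 0.1383]
tool_rot: [-3.14, 0.003, 0.0]
contact_force: [1.1, 0.5, -4.1]
grip_width: 0.0324
grasp_force: 60.7
```

```bash
python3 -c "
from w import *
print(go([.652,-.258,.14],0))"
```

```text
(array([ 1.08,  4.22, -0.18]), array([-0.002,  0.003,  0.   ]))
```

To row units: 4.2 cm / 80 = 0.0525, 1.1 cm / 80 = 0.0138.

>>> play_rows(increments=[[0.0138, 0.0525, 0, 0, 0, 0], [0.0138, 0.0525, 0, 0, 0, 0], [0.0138, 0.0525, 0, 0, 0, 0], [0.0138, 0.0525, 0, 0, 0, 0], [0.0138, 0.0525, 0, 0, 0, 0]])

```text
t: 17.85
position: [0.6528, -0.2547, 0.1395]
tool_rot: [-3.14, 0.002, 0.001]
contact_force: [-0.6, -0.5, -3.1]
grip_width: 0.0322
grasp_force: 60.8
```

```bash
python3 -c "
from w import *
p,d,o=snap('w10')"
```

```text
17.85 [ 0.6528 -0.2547  0.1395] [-3.14e+00  2.00e-03  1.00e-03]
```

View pics/w10.png

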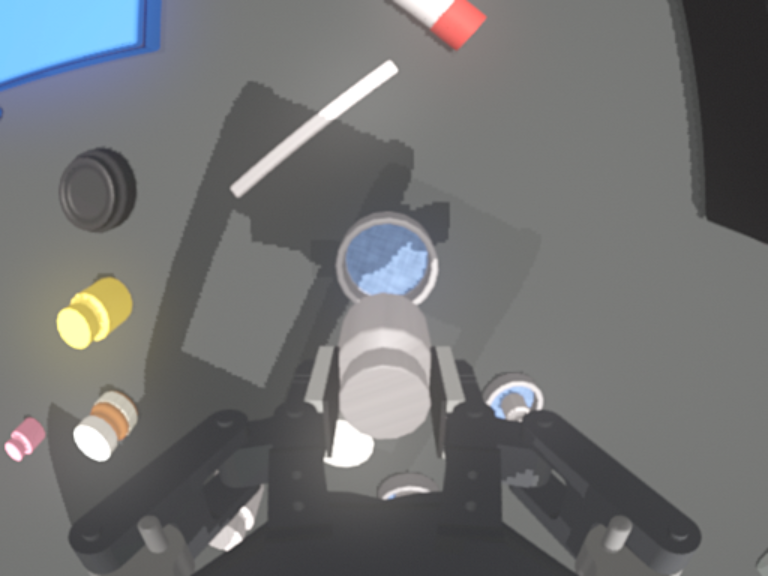

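Weight c is held upright with its knob at (385,399); cup c's rim is centred at about (388,263).

```bash
python3 -c "
from w import *
z=np.load('w10.npz')
for k,uv,h in [('cupc rim',(388,262.5),.022),('knob',(385,399),.1395+.0238)]:
    print(k,onz(*wray(np.array(uv)/1.5,z['pos'],z['rot']),h))
"
```

```text
cupc rim [ 0.6568 -0.2572  0.022 ]
knob [ 0.6547 -0.2555  0.1633]
```

To row units: 9.6 cm / 80 = 0.12, 9 cm / 80 = 0.1125.

>>> play_rows(increments=[[0.0025, 0.0025, 0.0375, 0, 0, 0], [0.0025, 0.0025, 0.075, 0, 0, 0], [0.0025, 0.0025, 0.1, 0, 0, 0], [0.0025, 0.0025, 0.1125, 0, 0, 0], [0.0025, 0.0025, 0.12, 0, 0, 0]])

```text
t: 18.4
position: [0.6553, -0.2574, 0.0436]
tool_rot: [-3.141, 0.001, 0.001]
contact_force: [-0.3, -1.0, -4.3]
grip_width: 0.0325
grasp_force: 60.8
```

>>> play_rows(increments=[[0, 0, 0, 0, 0, 0], [0, 0, 0, 0, 0, 0], [0, 0, 0, 0, 0, 0]])

```text
t: 18.7
position: [0.6566, -0.259, 0.0459]
tool_rot: [3.14, -0.003, -0.0]
contact_force: [1.2, -0.4, -4.8]
grip_width: 0.0323
grasp_force: 60.9
```

To row units: 0.9 cm / 80 = 0.0113, 0.8 cm / 80 = 0.01.

>>> play_rows(increments=[[0, 0, 0.0038, 0, 0, 0], [0, 0, 0.0075, 0, 0, 0], [0, 0, 0.01, 0, 0, 0], [0, 0, 0.0113, 0, 0, 0], [0, 0, 0.0113, 0, 0, 0]])

```text
t: 19.2
position: [0.6555, -0.2586, 0.0363]
tool_rot: [3.141, -0.0, -0.0]
contact_force: [-2.7, 0.4, 3.6]
grip_width: 0.0324
grasp_force: 61.9
```

To row units: 0.1 cm / 80 = 0.0013, 0.05 cm / 80 = 0.0006.

>>> play_rows(increments=[[0, 0, 0.0006, 0, 0, 0], [0, 0, 0.0013, 0, 0, 0], [0, 0, 0.0013, 0, 0, 0]])

```text
t: 19.5
position: [0.6555, -0.2586, 0.0363]
tool_rot: [3.141, -0.001, -0.0]
contact_force: [-4.5, 1.2, 8.8]
grip_width: 0.0326
grasp_force: 62.7
```

Contact with the cup floor; release.

To row units: -0.2 cm / 80 = -0.0025.

>>> play_rows(increments=[[0, 0, 0, 0, 0, 0], [0, 0, 0, 0, 0, 0], [0, 0, 0, 0, 0, 0], [0, 0, -0.0025, 0, 0, 0]], gripper=0.75)

```text
t: 19.9
position: [0.6555, -0.2585, 0.0359]
tool_rot: [-3.141, 0.0, -0.0]
contact_force: [-0.1, -0.4, 0.8]
grip_width: 0.0641
grasp_force: 0.0
```

To row units: -13.5 cm / 80 = -0.1688, -10 cm / 80 = -0.125.

>>> play_rows(increments=[[0, 0, -0.025, 0, 0, 0], [0, 0, -0.0625, 0, 0, 0], [0, 0, -0.125, 0, 0, 0], [0, 0, -0.1688, 0, 0, 0], [0, 0, -0.1688, 0, 0, 0]])

```text
t: 20.4
position: [0.6597, -0.2604, 0.1787]
tool_rot: [3.136, -0.012, -0.0]
contact_force: [0.8, 0.1, 0.5]
grip_width: 0.0644
grasp_force: 0.0
```

```bash
python3 -c "
from w import *
p,d,o=snap('w11'); print(go([.445,-.124,.17],0))"
```

```text
20.4 [ 0.6597 -0.2604  0.1787] [ 3.136 -0.012 -0.   ]
(array([-21.29, -13.56,   0.35]), array([ 0.003, -0.007, -0.   ]))
```

View pics/w11.png

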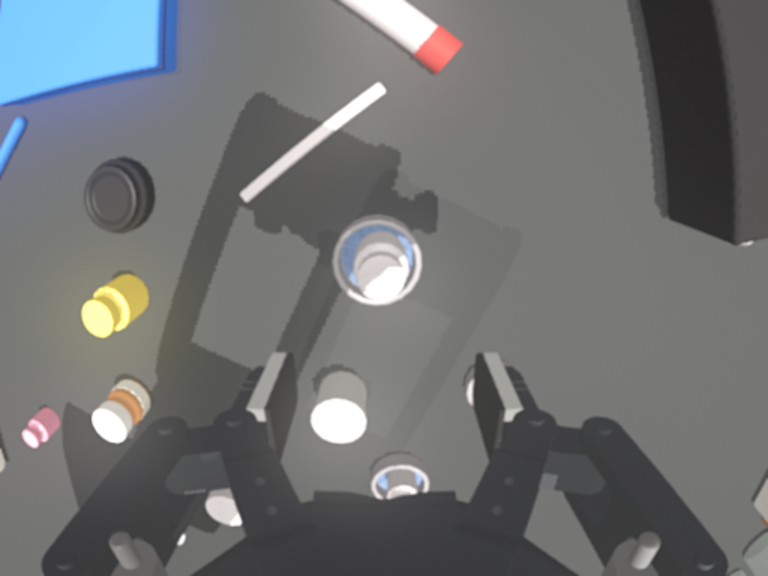

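Weight c stands upright in cup c at (381,268), inside the rim. Now weight d.

To row units: -21.3 cm / 80 = -0.2663, -13.6 cm / 80 = -0.17.

>>> play_rows(increments=[[-0.2663, -0.17, 0.005, 0, 0, 0], [-0.2663, -0.17, 0.005, 0, 0, 0], [-0.2663, -0.17, 0.005, 0, 0, 0], [-0.2663, -0.17, 0.005, 0, 0, 0], [-0.2663, -0.17, 0.005, 0, 0, 0]])

```text
t: 20.95
position: [0.4419, -0.1225, 0.1657]
tool_rot: [-3.14, 0.003, -0.0]
contact_force: [-0.0, 0.7, 0.6]
grip_width: 0.064
grasp_force: 0.0
```

>>> play_rows(increments=[[0, 0, 0, 0, 0, 0], [0, 0, 0, 0, 0, 0], [0, 0, 0, 0, 0, 0]])

```text
t: 21.25
position: [0.4459, -0.1245, 0.1672]
tool_rot: [3.141, -0.001, -0.0]
contact_force: [0.4, -0.1, 0.2]
grip_width: 0.064
grasp_force: 0.0
```

```bash
python3 -c "
from w import *
p,d,o=snap('w12'); print(go([.445,-.1235,.17],0))
# depth-based: points above .062 in the middle of the view, between the fingers
f=192/np.tan(np.radians(cam('wrist')['vfov']/2)); ax=wray((256.07,185.2),o['position'],o['tool_rot'])[1]
P=[]
for v in range(120,225,2):
  for u in range(200,310,2):
    if d[v,u]>0:
      oo,r=wray((u+.01,v),o['position'],o['tool_rot']); P.append(np.r_[oo+r*d[v,u]/(r@ax),u,v])
P=np.array(P);Q=P[(P[:,2]>.062)&(P[:,2]<.08)]
print(len(Q),Q.mean(0).round(4),Q.min(0).round(4),Q.max(0).round(4),np.median(Q[:,2]))
"
```

```text
21.25 [ 0.4459 -0.1245  0.1672] [ 3.141e+00 -1.000e-03 -0.000e+00]
(array([-0.14, -0.12, -0.27]), array([ 0.001, -0.001, -0.   ]))
370 [ 4.466000e-01 -1.240000e-01  6.780000e-02  2.551027e+02  1.850486e+02] [ 4.267e-01 -1.421e-01  6.230e-02  2.340e+02  1.640e+02] [ 4.643e-01 -1.058e-01  6.970e-02  2.760e+02  2.060e+02] 0.06792155549121924
```

To row units: 12.7 cm / 80 = 0.1588, 12.2 cm / 80 = 0.1525.

>>> play_rows(increments=[[0, 0, 0.05, 0, 0, 0], [0, 0, 0.1, 0, 0, 0], [0, 0, 0.1375, 0, 0, 0], [0, 0, 0.1525, 0, 0, 0], [0, 0, 0.1588, 0, 0, 0]])

```text
t: 21.8
position: [0.4454, -0.1245, 0.0384]
tool_rot: [-3.141, 0.003, -0.001]
contact_force: [0.1, 0.4, -0.3]
grip_width: 0.064
grasp_force: 0.0
```

>>> play_rows(increments=[[0, 0, 0, 0, 0, 0], [0, 0, 0, 0, 0, 0], [0, 0, 0, 0, 0, 0]])

```text
t: 22.1
position: [0.4461, -0.1245, 0.0413]
tool_rot: [3.141, -0.002, -0.0]
contact_force: [-0.0, 0.2, -0.0]
grip_width: 0.0641
grasp_force: 0.0
```

>>> play_rows(increments=[[0, 0, 0, 0, 0, 0], [0, 0, 0, 0, 0, 0], [0, 0, 0, 0, 0, 0], [0, 0, 0, 0, 0, 0], [0, 0, 0, 0, 0, 0]], gripper=0, newtons=80)

```text
t: 22.6
position: [0.4466, -0.1232, 0.0432]
tool_rot: [-3.141, -0.005, -0.002]
contact_force: [-2.0, 7.0, 22.9]
grip_width: 0.0359
grasp_force: 111.2
```

To row units: -14 cm / 80 = -0.175, -12 cm / 80 = -0.15.

>>> play_rows(increments=[[0, 0, -0.0125, 0, 0, 0], [0, 0, -0.05, 0, 0, 0], [0, 0, -0.1, 0, 0, 0], [0, 0, -0.15, 0, 0, 0], [0, 0, -0.175, 0, 0, 0]])

```text
t: 23.1
position: [0.4453, -0.1243, 0.1831]
tool_rot: [3.14, -0.003, -0.0]
contact_force: [0.4, -0.6, -7.8]
grip_width: 0.0354
grasp_force: 111.0
```

```bash
python3 -c "
from w import *
p,d,o=snap('w13'); print(go([.548,.296,.18],0))
p,d=optics.capture('top'); hsv=cv2.cvtColor(p,cv2.COLOR_RGB2HSV)
t=np.load('top0.npz')['p']; c=t[140:220,90:175]
g=cv2.GaussianBlur(cv2.cvtColor(c,cv2.COLOR_RGB2GRAY),(3,3),0)
print(cv2.HoughCircles(g,cv2.HOUGH_GRADIENT,1,50,param1=60,param2=12,minRadius=16,maxRadius=24))
print(g[38,::6],g[::6,42])
"
```

```text
23.1 [ 0.4453 -0.1243  0.1831] [ 3.14e+00 -3.00e-03 -0.00e+00]
(array([ 10.13, -42.08,   0.47]), array([ 0.003, -0.006, -0.   ]))
[[[42.5 38.5 20.2]]]
[ 52  50 211 218 191 192 192 194 198 200 193 218 218 132  53] [ 50  52 104 209 194 196 196 195 196 197 217 218 218 218]
```

```bash
python3 -c "
from h import *
print(plane('top',(132.5,178.5),.060))"
```

```text
[0.54587882 0.2943903  0.06      ]
```

To row units: -41.8 cm / 80 = -0.5225, 10 cm / 80 = 0.125.

>>> play_rows(increments=[[0.125, -0.5225, 0, 0, 0, 0], [0.125, -0.5225, 0, 0, 0, 0], [0.125, -0.5225, 0, 0, 0, 0], [0.125, -0.5225, 0, 0, 0, 0], [0.125, -0.5225, 0, 0, 0, 0]])

```text
t: 23.7
position: [0.501, 0.1205, 0.1777]
tool_rot: [3.14, 0.005, -0.0]
contact_force: [1.4, -0.6, -8.1]
grip_width: 0.0353
grasp_force: 100.9
```

```bash
python3 -c "
from w import *
print(go([.548,.296,.18],0))"
```

```text
(array([  4.69, -17.55,  -0.28]), array([ 0.001,  0.005, -0.   ]))
```

To row units: -17.3 cm / 80 = -0.2163, 4.4 cm / 80 = 0.055.

>>> play_rows(increments=[[0.055, -0.2163, 0, 0, 0, 0], [0.055, -0.2163, 0, 0, 0, 0], [0.055, -0.2163, 0, 0, 0, 0], [0.055, -0.2163, 0, 0, 0, 0], [0.055, -0.2163, 0, 0, 0, 0]])

```text
t: 24.2
position: [0.5468, 0.2964, 0.1769]
tool_rot: [-3.141, 0.003, 0.004]
contact_force: [0.4, -0.7, -8.0]
grip_width: 0.0356
grasp_force: 97.5
```

>>> play_rows(increments=[[0, 0, 0, 0, 0, 0], [0, 0, 0, 0, 0, 0], [0, 0, 0, 0, 0, 0]])

```text
t: 24.5
position: [0.5462, 0.2905, 0.1793]
tool_rot: [3.14, 0.003, -0.001]
contact_force: [0.3, 0.3, -8.2]
grip_width: 0.0354
grasp_force: 97.5
```

```bash
python3 -c "
from w import *
p,d,o=snap('w14')"
```

```text
24.5 [0.5462 0.2905 0.1793] [ 3.14e+00  3.00e-03 -1.00e-03]
```

View pics/w14.png

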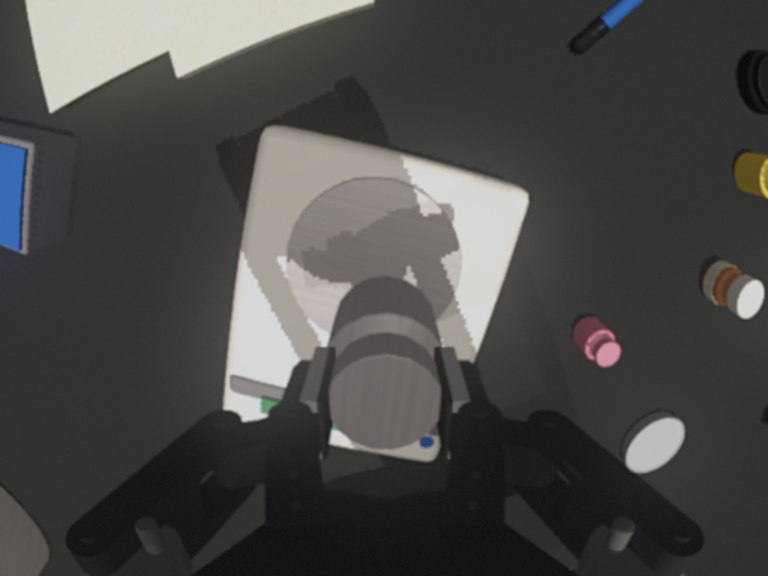

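Weight d is held upright with its knob at (386,391). The pan spans columns 287–462 and starts at row 177, so its centre is about (374.5,262).

```bash
python3 -c "
from w import *
z=np.load('w14.npz')
W=lambda u,v,h:onz(*wray((u/1.5,v/1.5),z['pos'],z['rot']),h)
print(W(374.5,262,.06),W(374.5,177,.06),W(287,258,.06),W(462,258,.06),'knob',W(386,393,.1793+.0255))
"
```

```text
[0.5499 0.2959 0.06  ] [0.602  0.2956 0.06  ] [0.5527 0.3503 0.06  ] [0.5525 0.2419 0.06  ] knob [0.5516 0.2895 0.2048]
```

To row units: 6.5 cm / 80 = 0.0813, 6.2 cm / 80 = 0.0775.

>>> play_rows(increments=[[0.0013, -0.0075, 0.025, 0, 0, 0], [0.0013, -0.0075, 0.05, 0, 0, 0], [0.0013, -0.0075, 0.0688, 0, 0, 0], [0.0013, -0.0075, 0.0775, 0, 0, 0], [0.0013, -0.0075, 0.0813, 0, 0, 0]])

```text
t: 25.05
position: [0.5478, 0.2972, 0.1148]
tool_rot: [3.141, 0.001, -0.001]
contact_force: [0.5, -0.3, -7.6]
grip_width: 0.0353
grasp_force: 97.4
```

>>> play_rows(increments=[[0, 0, 0, 0, 0, 0], [0, 0, 0, 0, 0, 0], [0, 0, 0, 0, 0, 0]])

```text
t: 25.35
position: [0.5489, 0.2984, 0.1165]
tool_rot: [-3.141, -0.002, -0.0]
contact_force: [0.6, -0.5, -7.6]
grip_width: 0.0354
grasp_force: 97.4
```

To row units: 1.1 cm / 80 = 0.0138, 1 cm / 80 = 0.0125.

>>> play_rows(increments=[[0, 0.0025, 0.005, 0, 0, 0], [0, 0.0025, 0.01, 0, 0, 0], [0, 0.0025, 0.0125, 0, 0, 0], [0, 0.0025, 0.0138, 0, 0, 0], [0, 0.0025, 0.0138, 0, 0, 0]])

```text
t: 25.85
position: [0.548, 0.2961, 0.1043]
tool_rot: [3.141, 0.0, -0.0]
contact_force: [-0.3, 0.3, -7.2]
grip_width: 0.0356
grasp_force: 97.5
```

To row units: 0.1 cm / 80 = 0.0013.

>>> play_rows(increments=[[0, 0, 0.0013, 0, 0, 0], [0, 0, 0.0013, 0, 0, 0], [0, 0, 0.0013, 0, 0, 0]])

```text
t: 26.15
position: [0.5483, 0.2962, 0.104]
tool_rot: [-3.141, -0.0, -0.0]
contact_force: [-1.9, -0.4, -2.4]
grip_width: 0.0351
grasp_force: 98.6
```

Contact is starting (the load has dropped from 7.6 to 2.4 N). A touch lower, then release.

To row units: 0.05 cm / 80 = 0.0006.

>>> play_rows(increments=[[0, 0, 0.0006, 0, 0, 0], [0, 0, 0.0006, 0, 0, 0], [0, 0, 0.0006, 0, 0, 0]])

```text
t: 26.45
position: [0.5483, 0.2962, 0.1039]
tool_rot: [-3.141, -0.001, -0.0]
contact_force: [-3.9, -1.5, 5.7]
grip_width: 0.0356
grasp_force: 100.3
```

>>> play_rows(increments=[[0, 0, 0, 0, 0, 0], [0, 0, 0, 0, 0, 0], [0, 0, 0, 0, 0, 0], [0, 0, 0, 0, 0, 0], [0, 0, 0, 0, 0, 0]], gripper=0.8, newtons=40)

```text
t: 26.95
position: [0.5484, 0.2962, 0.1028]
tool_rot: [-3.141, -0.0, -0.0]
contact_force: [0.2, 0.2, 0.3]
grip_width: 0.0682
grasp_force: 0.0
```

To row units: -12 cm / 80 = -0.15, -8 cm / 80 = -0.1.

>>> play_rows(increments=[[0, 0, -0.0125, 0, 0, 0], [0, 0, -0.05, 0, 0, 0], [0, 0, -0.1, 0, 0, 0], [0, 0, -0.15, 0, 0, 0], [0, 0, -0.15, 0, 0, 0]])

```text
t: 27.45
position: [0.5521, 0.298, 0.2306]
tool_rot: [-3.136, -0.013, -0.0]
contact_force: [0.5, 0.1, 0.2]
grip_width: 0.068
grasp_force: 0.0
```

To row units: -10 cm / 80 = -0.125.

>>> play_rows(increments=[[-0.125, 0, 0, 0, 0, 0], [-0.125, 0, 0, 0, 0, 0], [-0.125, 0, 0, 0, 0, 0], [-0.125, 0, 0, 0, 0, 0], [-0.125, 0, 0, 0, 0, 0]])

```text
t: 27.95
position: [0.4494, 0.2966, 0.2236]
tool_rot: [-3.141, -0.002, -0.0]
contact_force: [-0.1, -0.5, 0.8]
grip_width: 0.0684
grasp_force: 0.0
```

```bash
python3 -c "
from w import *
p,d,o=snap('w15',0); q,_=optics.capture('scene'); t,_=optics.capture('top')
im=np.zeros((600,800,3),np.uint8)
im[:300,:400]=cv2.resize(p,(400,300));im[:300,400:]=cv2.resize(t,(400,300));im[300:]=cv2.resize(q[90:282],(800,300))
cv2.imwrite('pics/final.png',im[...,::-1])"
```

```text
27.95 [0.4494 0.2966 0.2236] [-3.141e+00 -2.000e-03 -0.000e+00]
```

View pics/final.png

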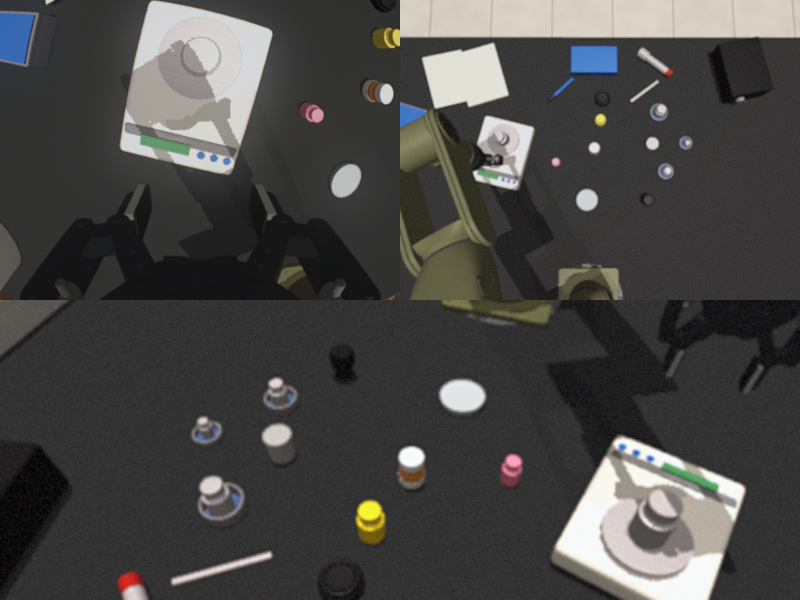

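The final composite shows weight d upright on the middle of the pan (wrist panel (201,56)), and a, b and c upright in their cups. The jar, tin and decoys look unmoved and the arm is clear.

```bash
python3 -c "
from station import order
print(order.close_job())"
```

```text
the job is handed in; nothing more can be done
None
```

I stood the three smaller weights upright in their own cups, then set the largest upright on the middle of the balance pan, left the jar, tin and look-alikes alone, and handed the job in at about 28 s of the 102 s allowed; no verdict came back.

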